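# Gather copper balls in a corner of the tote and scoop them out

### The job

The four copper balls for the finial are scattered in the steel tote: raise one side of the tote a little by its rim so they all roll against the opposite wall, set it down flat and let go, then take it by an adjoining side and tip it so they run along that wall into a corner, and set it flat and let go again. Then scoop them out of that corner with the hand scoop and pour them gently, from close above, into the round dish, and lay the scoop back level on the bench, clear of tote and dish. Leave the tote and dish about where they stood, do not carry or upend the tote, do not handle the soft balls with the fingers, and leave everything else alone.

Things in the scene. Friction and masses are not known exactly. Their poses are not given: they have to be found in the camera images.
- tote_mid (a point): the tote, a loose open steel tray, about 0.75 kg: inside 190 (its x) by 290 (its y, the long way), 65 high, floor and walls 4 thick. The point is its centre, 32.5 above its underside; z up. Raising one rim turns it about the bottom edge of the opposite wall, 99 (x) or 149 (y) from the centre.
- tote_corner0 (a point): inner corner of the tote's floor at its +x, +y end (4 above the bench)
- tote_corner1 (a point): inner corner of the tote's floor at its +x, -y end (4 above the bench)
- tote_corner2 (a point): inner corner of the tote's floor at its -x, +y end (4 above the bench)
- tote_corner3 (a point): inner corner of the tote's floor at its -x, -y end (4 above the bench)
- ball0: one of the four loose copper balls in the tote, 24 across, 30 g, origin at its centre; polished, it starts to roll on a floor tipped about 6 degrees and soon stops on a level one
- ball1: one of the four loose copper balls in the tote, 24 across, 30 g, origin at its centre; polished, it starts to roll on a floor tipped about 6 degrees and soon stops on a level one
- ball2: one of the four loose copper balls in the tote, 24 across, 30 g, origin at its centre; polished, it starts to roll on a floor tipped about 6 degrees and soon stops on a level one
- ball3: one of the four loose copper balls in the tote, 24 across, 30 g, origin at its centre; polished, it starts to roll on a floor tipped about 6 degrees and soon stops on a level one
- scoop_grip (a point): point to pinch the handle of the loose aluminium hand scoop (160 g); x points to the scoop's mouth, y across, z up. Handle 18 wide (y), 18 thick, 100 long, rising 32 degrees to the back, its end 87 above the bench. The point is on its middle line, 88 behind the bowl's centre, 52.5 above the scoop's underside. At start the scoop lies level on its flat bowl.
- scoop_bowl (a point): middle of the same scoop's bowl, 18 above its underside, same axes. The bowl is open in front (+x) and on top: flat floor 90 long, 70 wide, 2 thick, its front lip 45 ahead of this point; side walls 2 thick, 36 high at the back, sloping from 10 behind this point down to nothing at the lip; back wall 36 high.
- scoop: the same scoop; origin at the middle of the bowl's underside
- tote: the same tote; origin at the middle of its underside. A straight rim bar runs along the top of each wall, 10 wide and 12 deep, top at 65, flush with the wall's inner face and overhanging outside (210 x 310 over the rims). A bar is pinched across from above; its middle line lies 100 (the long bars, at +-x) or 150 (the short bars, at +-y) from the centre, 59 up.
- dish: round steel dish, rim 160 across, 45 high, wall 3, rounded inside like a bowl, 450 g, loose; origin at the middle of its underside
- masking_tape: roll of masking tape lying flat, 108 across, 48 high; leave it alone
- tape_measure: yellow tape measure, 72 x 42 x 70 high; leave it alone
- mallet: wooden mallet lying on the bench, 260 long, head 56 thick; leave it alone
- locking_pliers: locking pliers lying flat, 200 long, 15 thick; leave it alone
- c_clamp: C-clamp lying flat, about 160 x 80, 18 thick; leave it alone
- drill: cordless drill lying on its side, about 230 x 200, 62 high; leave it alone
- tube_offcut: offcut of copper tube standing on end, 35 across, 90 high; leave it alone

How it is judged:
On the way, in this order (a step that is already met when the one before it is completed fails the run):
1. the balls all lie along one wall of the tote, which stands flat on the bench and is released ((x of each of ball0, ball1, ball2, ball3 in the frame of tote_mid above 0.066 m or x of each of ball0, ball1, ball2, ball3 in the frame of tote_mid below -0.066 m or y of each of ball0, ball1, ball2, ball3 in the frame of tote_mid above 0.116 m or y of each of ball0, ball1, ball2, ball3 in the frame of tote_mid below -0.116 m) and angle between tote_mid's own z axis and vertical below 0.03 rad and height (world z) of tote_mid below 0.04 m and contact force between the fingers and tote below 0.1 N), for 0.2 s.
2. tipped from an adjoining side, the balls all lie in one corner of the tote, which stands flat and is released ((horizontal distance between each of ball0, ball1, ball2, ball3 and tote_corner0 below 0.11 m or horizontal distance between each of ball0, ball1, ball2, ball3 and tote_corner1 below 0.11 m or horizontal distance between each of ball0, ball1, ball2, ball3 and tote_corner2 below 0.11 m or horizontal distance between each of ball0, ball1, ball2, ball3 and tote_corner3 below 0.11 m) and angle between tote_mid's own z axis and vertical below 0.03 rad and height (world z) of tote_mid below 0.04 m and contact force between the fingers and tote below 0.1 N), for 0.2 s.
3. the scoop lifts balls out of the tote (((distance between ball0 and scoop_bowl below 0.055 m and height (world z) of ball0 above 0.1 m) or (distance between ball1 and scoop_bowl below 0.055 m and height (world z) of ball1 above 0.1 m) or (distance between ball2 and scoop_bowl below 0.055 m and height (world z) of ball2 above 0.1 m) or (distance between ball3 and scoop_bowl below 0.055 m and height (world z) of ball3 above 0.1 m))), for 0.2 s.
At the end, for the whole second after the job is handed in: all four balls lie still in the dish (within 70 mm of its axis), the dish stands level on the bench; the scoop lies on its flat bowl on the bench (within 4.5 degrees of level) touching neither dish nor tote; the tote stands flat on the bench within 100 mm of where it started (horizontal distance between each of ball0, ball1, ball2, ball3 and dish below 0.07 m and height (world z) of each of ball0, ball1, ball2, ball3 below 0.045 m and linear speed of each of ball0, ball1, ball2, ball3 below 0.05 m/s and angle between dish's own z axis and vertical below 0.05 rad and height (world z) of each of dish, scoop below 0.01 m and angle between scoop's own z axis and vertical below 0.08 rad and linear speed of each of scoop, tote below 0.02 m/s and contact force between scoop and dish below 0.05 N and contact force between scoop and tote below 0.05 N and angle between tote_mid's own z axis and vertical below 0.03 rad and height (world z) of tote_mid below 0.04 m and distance of tote_mid from where it was at the start of the episode below 0.1 m).
It fails at once if the fingers press on a ball (contact force between the fingers and ball0 above 0.5 N or contact force between the fingers and ball1 above 0.5 N or contact force between the fingers and ball2 above 0.5 N or contact force between the fingers and ball3 above 0.5 N).
It fails at once if the tote is upended (tipped more than 40 degrees) or carried (its centre more than 150 mm up) (angle between tote_mid's own z axis and vertical above 0.7 rad or height (world z) of tote_mid above 0.15 m).
It fails at once if a ball is thrown or dropped from a height (faster than 1.5 m/s, a fall of some 115 mm) (linear speed of any of ball0, ball1, ball2, ball3 above 1.5 m/s).
It fails at once if the dish is shoved more than 50 mm (distance of dish from where it was at the start of the episode above 0.05 m).
It fails at once if another thing on the bench is moved more than 30 mm (distance of any of masking_tape, tape_measure, mallet, locking_pliers, c_clamp, drill, tube_offcut from where it was at the start of the episode above 0.03 m).
It also fails if it takes over 72 s, if anything falls off the work surface, if the arm or the gripper's body presses on something with over 40 N, if the wrist force passes 120 N, or if a joint passes its speed limit or range.

### The arm

A 6-joint arm with a two-finger parallel gripper is mounted at the origin on the work surface. World frame = base frame: x ahead of the robot, y to its left, z up, the work surface at z = 0. Lengths are in m, angles in rad, forces in N, time in s.
With the tool pointing down it reaches from about 0.275 to 0.85 m from the base axis. Payload 19 kg.
Tool frame: the origin (TCP) lies midway between the tips of the shut fingers; the grasp point (between the pads) lies 19 mm behind it (r.hold_point_z is the distance from the TCP to the grasp point, in m); z points along the fingers, y is the line along which they close (so a half turn about z gives the same grasp; the last joint's range is limited). The gripper opens to 85 mm and grips with 20 to 120 N. Pads are 22 mm wide; open, the fingers measure 114 mm over their backs; the gripper's body (76 mm by 85 mm) begins 54 mm behind the grasp point. The pads swing forward as they close: fully open they stand 13 mm farther back than shut.
Start: joints at [-1.394, 0.15, 1.437, -0, 1.554, -0.134], TCP at [0.176, -0.547, 0.231] pointing down, gripper open.
Joint ranges: [-2.8, 2.8], [-0.68, 2.1], [0.12, 2.68], [-1.39, 4.53], [0.16, 2.79], [-2.81, 2.81]. Speed limits (rad/s): [1.89, 1.89, 2.22, 3.01, 3.01, 3.01].

### API

Orientations are given as [roll, pitch, yaw] about the fixed x, y, z axes, in that order (R = Rz(yaw) Ry(pitch) Rx(roll)).
In Python, from rig import r gives the robot as it stands. The module is installed in compiled form; this text tells all that it offers.
- The arm moves only by the tool step_arm, never from a script. Its argument "plan" is a list that holds one entry, the list of rows, each a list of 5 numbers: the shift along the tool's x, y, z in cm, then the turn about the tool's z in degrees, then the opening in per cent of the stroke, from 0 (shut) to 100 (fully open). A call has 1 to 12 rows; each row is the pose to reach, as a shift and turn from the pose commanded when the call began, along the tool's axes at that moment; what a row does not reach only later rows make up. A row lasts 1/12 s, in which the tool goes at most 41.7 mm and 7.16 degrees, less where a joint would pass 70% of its speed; a pose out of reach is approached as far as the arm can. A call with a gripper value outside its range is refused whole. The fingers move at their own pace and stop on an object; the grip force is fixed at half the most. Time passes only in rows, so rows that repeat a pose let the fingers close. It gives the time, the measured TCP pose, the force, the opening and the grip force at its end, in the units of the state.
- r.get_state(): the state, without advancing time (a new reading comes with each control period).
- r.snapshot(name): name is "side" or "top"; returns a dict with "pixels" (384x512x3 uint8, red, green, blue), "z_map" (384x512 float32, m along the optical axis (not along the pixel's ray), 0 where there is no reading), "intrinsics" (3x3 intrinsics, pixels), "rvec" (rotation vector, rad) and "tvec" (3), from world to camera coordinates, as OpenCV has them. Camera axes: x right, y down, z forward; pixel columns grow to the right and rows downward; lengths in m; the calibration is good to about 2 mm. A picture is of the moment at which its call begins.
- r.sign_off(): hands the job in; it is judged then, once.
The state is a dict: "t": time; "joint_positions": joint angles; "qd": joint speeds; "joint_efforts": joint torques, N m; "position": TCP position; "eef_rot": TCP orientation; "ft_force": force on the tool from outside, world axes, zero at the start; "ft_torque": the same for the moment, N m; "finger_gap": finger opening in m; "finger_force": force on a finger pad.
Only numpy, scipy, OpenCV 4.12 (cv2) and the standard library are available. Lean on these libraries where they do the work, as an engineer would, in place of code of your own. Each camera call takes 0.05 s, during which the arm holds its last target. There are 200 camera calls.

## Working session

There is one attempt and no reset: what is moved stays moved. The work goes in short steps, Python scripts to look and compute and a tool call to move; the robot and the scene stay as the last step left them, time stands still between calls to the robot, and variables do not carry over. Pictures are saved under pics/ and viewed, at most 10 in all, crops included, and the job is handed in when it is done.

Besides the shell and the picture viewer there is one more tool, called after ">>>" in YAML: its name, and indented under it one key for each argument. step_arm: Moves the arm, as the interface text tells. Its arguments: {"type":"object","properties":{"plan":{"type":"array"}},"required":["plan"]}

```bash
mkdir -p pics
cat > h.py <<'E'
import numpy as np, cv2
from rig import r
def snap(n,f=None):
    s=r.snapshot(n)
    if f: cv2.imwrite('pics/'+f,s['pixels'][:,:,::-1])
    return s
def cloud(s):
    K=s['intrinsics'];R=cv2.Rodrigues(np.array(s['rvec'],float))[0];z=s['z_map']
    v,u=np.mgrid[:384,:512]
    P=np.stack([(u-K[0,2])/K[0,0]*z,(v-K[1,2])/K[1,1]*z,z],-1)
    return (P-np.array(s['tvec']).ravel())@R
def proj(s,p): return cv2.projectPoints(np.array(p,float).reshape(-1,3),np.array(s['rvec'],float),np.array(s['tvec'],float),s['intrinsics'],None)[0].reshape(-1,2)
E
python3 - <<'E'
from h import *
for n in('top','side'):
    s=snap(n,n+'0.png'); np.savez(n+'0.npz',**s); C=cloud(s)
    print(n,C[40:384:80,40:512:80].round(2).tolist())
st=r.get_state();print(st,r.hold_point_z)
E
```

```text
top [[[1.42, 1.16, -0.76], [1.46, 0.76, -0.76], [1.49, 0.35, -0.75], [1.53, -0.05, -0.75], [1.58, -0.45, -0.76], [1.61, -0.85, -0.75]], [[0.71, 0.61, 0.11], [0.77, 0.43, 0.0], [0.79, 0.19, -0.0], [0.81, -0.05, 0.03], [0.79, -0.27, 0.11], [0.79, -0.46, 0.16]], [[0.51, 0.62, -0.0], [0.53, 0.39, 0.0], [0.55, 0.16, 0.0], [0.57, -0.07, 0.0], [0.59, -0.3, -0.0], [0.62, -0.53, 0.0]], [[0.28, 0.57, 0.0], [0.3, 0.35, 0.0], [0.32, 0.13, -0.0], [0.35, -0.09, -0.0], [0.37, -0.31, -0.0], [0.39, -0.53, 0.0]], [[0.07, 0.53, 0.0], [0.09, 0.32, -0.0], [0.16, 0.08, 0.23], [0.25, -0.05, 0.71], [0.16, -0.32, 0.0], [0.18, -0.53, 0.0]]]
side [[[1.63, 0.43, 0.26], [1.63, 0.11, 0.19], [1.63, -0.26, 0.11], [1.61, -0.7, 0.02], [1.62, -1.25, -0.11], [1.62, -1.94, -0.27]], [[1.63, 0.54, -0.09], [1.64, 0.19, -0.21], [1.63, -0.22, -0.34], [0.83, -0.23, 0.13], [0.14, 0.02, 0.62], [0.01, -0.02, 0.68]], [[0.77, 0.62, 0.16], [0.85, 0.39, -0.01], [0.72, 0.15, -0.01], [0.58, -0.09, 0.0], [0.45, -0.32, -0.0], [0.32, -0.57, -0.0]], [[0.63, 0.69, -0.0], [0.52, 0.49, -0.0], [0.4, 0.29, 0.0], [0.29, 0.09, -0.0], [0.04, 0.04, 0.26], [0.07, -0.32, -0.0]], [[0.37, 0.74, -0.0], [0.27, 0.56, -0.0], [0.18, 0.39, -0.0], [0.08, 0.21, -0.0], [-0.05, 0.07, 0.08], [-0.12, -0.14, -0.0]]]
{'t': 0.1, 'joint_positions': array([-1.39401580e+00,  1.50911146e-01,  1.43794702e+00,  1.12736927e-05,
        1.55379143e+00, -1.33996605e-01]), 'qd': array([ 0.00011383, -0.00104333, -0.00103985, -0.00092484, -0.00142401,
       -0.00037609]), 'joint_efforts': array([ 4.18775860e-03, -7.14386773e+01, -5.71790099e+01, -1.18630655e-04,
        7.26701750e-03,  6.25192092e-05]), 'position': array([ 0.1757823 , -0.54724465,  0.23075991]), 'eef_rot': array([-3.14054669e+00, -1.52374873e-04,  3.10776853e-01]), 'ft_force': array([0.32771494, 0.40142589, 0.27347293]), 'ft_torque': array([ 0.02846701,  0.03563576, -0.00248441]), 'finger_force': 0.0, 'finger_gap': 0.08502015361498572} 0.0187
```

```bash
python3 -c "
import cv2
cv2.imwrite('pics/top0b.png',cv2.resize(cv2.imread('pics/top0.png'),(800,600),interpolation=cv2.INTER_CUBIC))"
```

```text
(no output)
```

View pics/top0b.png

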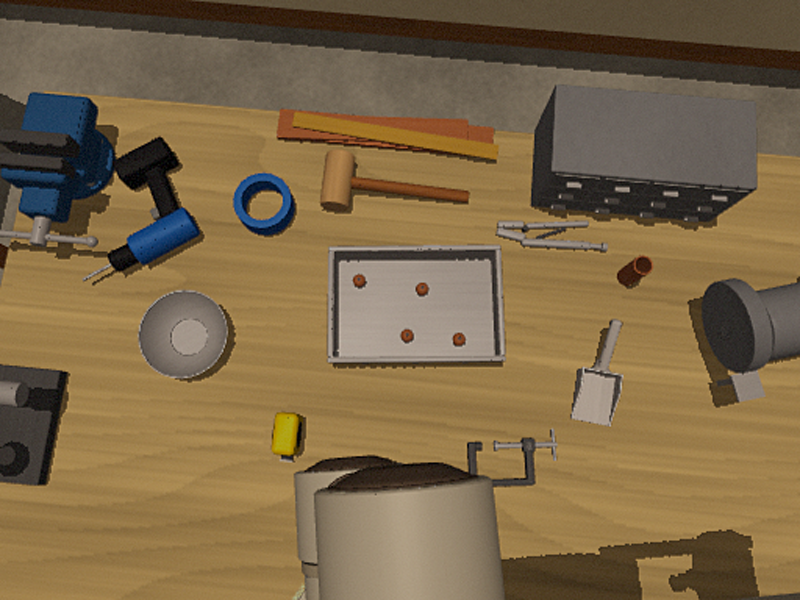

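View pics/side0.png

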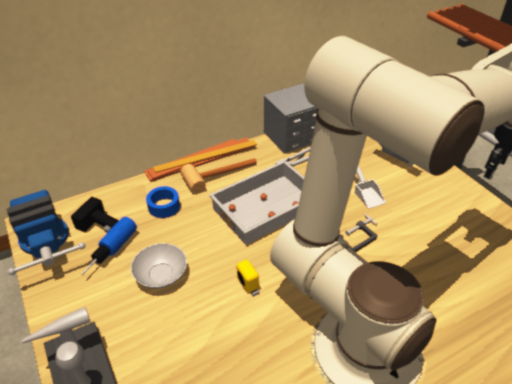

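Top view (scaled 800x600): the tote spans about (329–505, 247–365). Its balls are at (359,281), (422,289), (407,336) and (459,339). The dish is at (184,335), and the scoop bowl is at (597,395) with its handle running up to (615,322). The mouth faces the robot.

```bash
cat >> h.py <<'E'
def crop(C,u0,u1,v0,v1,z0,z1):
    k=1/1.5625
    P=C[int(v0*k):int(v1*k),int(u0*k):int(u1*k)].reshape(-1,3)
    return P[(P[:,2]>z0)&(P[:,2]<z1)]
def ray(s,px,z):
    K=s['intrinsics'];R=cv2.Rodrigues(np.array(s['rvec'],float))[0];t=np.array(s['tvec']).ravel()
    d=R.T@np.array([(px[0]-K[0,2])/K[0,0],(px[1]-K[1,2])/K[1,1],1]);c=-R.T@t
    return c+d*(z-c[2])/d[2]
def rect(P): 
    c,w,a=cv2.minAreaRect((P[:,:2]*1000).astype(np.float32)); return np.round(c,1),np.round(w,1),round(a,2)
def balls(s,box=(320,515,235,375)):
    k=1/1.5625;im=s['pixels'].astype(int);u0,u1,v0,v1=[int(b*k) for b in box]
    m=np.zeros(im.shape[:2],np.uint8);m[v0:v1,u0:u1]=((im[...,0]-im[...,2]>40)&(im[...,0]>im[...,1]*1.35))[v0:v1,u0:u1]
    n,_,st,ce=cv2.connectedComponentsWithStats(m)
    return [(st[i,4],ce[i].round(1).tolist(),ray(s,ce[i],.016)[:2].round(3).tolist()) for i in range(1,n) if st[i,4]>5]
E
python3 - <<'E'
from h import *
s=dict(np.load('top0.npz'));C=cloud(s)
print('tote',rect(crop(C,315,515,235,375,.058,.072)))
print('dish',rect(crop(C,130,240,280,390,.038,.05)))
P=crop(C,560,640,310,435,.004,.12);print('scoop',rect(P))
print('bowl',rect(crop(C,560,632,360,435,.001,.04)))
H=crop(C,560,640,310,435,.045,.12);print('handle',rect(H))
H=H[H[:,2].argsort()];print(H[::6].round(3).tolist())
print(balls(s))
for n,b in dict(tube=(610,660,245,295),pliers=(490,610,215,252),clamp=(460,562,425,490),meas=(265,310,405,465)).items(): 
    P=crop(C,*b,.004,.12);print(n,P.min(0).round(3),P.max(0).round(3))
E
```

```text
tote (array([574.5, -29. ]), array([211.2, 309.9]), 5.81)
dish (array([483.3, 377.8]), array([155. , 158.9]), 5.65)
scoop (array([ 491.3, -370.1]), array([215.3, 139.2]), 2.46)
bowl (array([ 447.4, -366.7]), array([137.4, 128.7]), 2.52)
handle (array([ 532.3, -372.2]), array([19.6, 87.9]), 83.5)
[[0.5, -0.372, 0.045], [0.519, -0.366, 0.046], [0.521, -0.363, 0.047], [0.535, -0.365, 0.048], [0.52, -0.378, 0.05], [0.513, -0.37, 0.051], [0.51, -0.37, 0.052], [0.54, -0.365, 0.055], [0.516, -0.374, 0.056], [0.545, -0.367, 0.057], [0.528, -0.365, 0.058], [0.529, -0.375, 0.06], [0.531, -0.367, 0.061], [0.537, -0.377, 0.061], [0.547, -0.365, 0.063], [0.536, -0.365, 0.065], [0.547, -0.373, 0.066], [0.538, -0.367, 0.066], [0.539, -0.378, 0.068], [0.547, -0.379, 0.07], [0.543, -0.368, 0.071], [0.543, -0.371, 0.072], [0.56, -0.375, 0.073], [0.565, -0.367, 0.074], [0.562, -0.367, 0.074], [0.557, -0.383, 0.076], [0.556, -0.369, 0.077], [0.564, -0.368, 0.079], [0.563, -0.384, 0.079], [0.57, -0.375, 0.08], [0.559, -0.375, 0.082], [0.567, -0.377, 0.083], [0.569, -0.377, 0.084]]
[(np.int32(44), [229.3, 179.0], [0.616, 0.078]), (np.int32(46), [269.6, 184.4], [0.612, -0.039]), (np.int32(44), [260.0, 214.3], [0.523, -0.019]), (np.int32(48), [293.4, 216.6], [0.525, -0.114])]
tube [ 0.64  -0.476  0.004] [ 0.734 -0.384  0.095]
pliers [ 0.683 -0.38   0.004] [ 0.791 -0.152  0.07 ]
clamp [ 0.274 -0.307  0.004] [ 0.385 -0.132  0.024]
meas [0.275 0.137 0.004] [0.374 0.218 0.076]
```

```bash
python3 -c "
import cv2
a=cv2.imread('pics/top0.png')[195:280,350:425]
cv2.imwrite('pics/sc.png',cv2.resize(a,None,fx=6,fy=6,interpolation=cv2.INTER_CUBIC))"
```

```text
(no output)
```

View pics/sc.png

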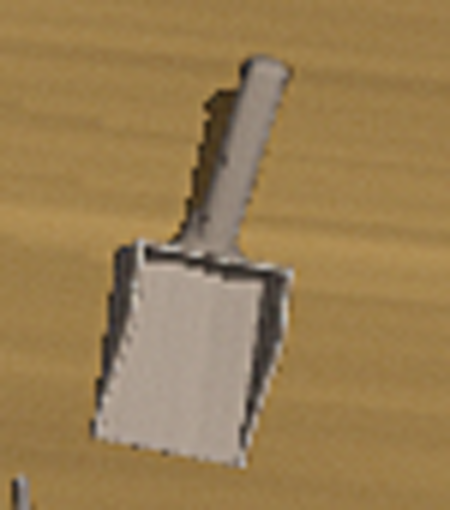

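The crop shows the scoop lip corners at crop (97,435) and (243,465), and the back corners at (140,243) and (290,270). The mouth faces −x (heading about 173°). I'll write a delta helper and head for the far long bar.

```bash
cat >> h.py <<'E'
def to(x,y,z,yaw,st=None):
    from scipy.spatial.transform import Rotation as Ro
    st=st or r.get_state();R=Ro.from_euler('xyz',st['eef_rot']).as_matrix()
    d=R.T@(np.array([x,y,z])-st['position'])*100
    cur=np.degrees(np.arctan2(R[1,0],R[0,0]))
    return d.round(2).tolist(),round((cur-yaw+180)%360-180,1)
E
python3 - <<'E'
from h import *
s=dict(np.load('top0.npz'))
L=[ray(s,p,.002)[:2] for p in((366.2,267.5),(390.5,272.5))];B=[ray(s,p,.036)[:2] for p in((373.3,235.5),(398.3,240))]
m=(L[0]+L[1])/2;b=(B[0]+B[1])/2;d=m-b;print(L,B,m,b,np.linalg.norm(d),np.degrees(np.arctan2(d[1],d[0])))
print(to(.674,-.019,.14,95.8))
E
```

```text
[array([ 0.40371245, -0.32809955]), array([ 0.39653551, -0.3959128 ])] [array([ 0.49063118, -0.335126  ]), array([ 0.48487066, -0.40389623])] [ 0.40012398 -0.36200618] [ 0.48775092 -0.36951112] 0.08794773561600167 175.10476376188896
([63.59, -35.05, 9.12], np.float64(-78.0))
```

>>> step_arm:
  plan:
    - [[63.6, -35.0, 3, -78, 60], [63.6, -35.0, 3, -78, 60], [63.6, -35.0, 3, -78, 60], [63.6, -35.0, 3, -78, 60], [63.6, -35.0, 3, -78, 60], [63.6, -35.0, 3, -78, 60], [63.6, -35.0, 3, -78, 60], [63.6, -35.0, 3, -78, 60], [63.6, -35.0, 3, -78, 60], [63.6, -35.0, 3, -78, 60], [63.6, -35.0, 3, -78, 60], [63.6, -35.0, 3, -78, 60]]

```text
t: 1.1
position: [0.5198, -0.1823, 0.2104]
eef_rot: [-3.141, -0.0, 1.68]
ft_force: [0.2, -1.0, 0.9]
finger_gap: 0.0509
finger_force: 0.0
```

```bash
python3 -c "
from h import *
print(to(.674,-.019,.055,95.8),r.get_state()['joint_positions'].round(2))"
```

```text
([14.54, 17.11, 15.54], np.float64(0.5)) [-0.48  0.11  1.53  0.    1.51 -0.59]
```

>>> step_arm:
  plan:
    - [[14.5, 17.1, 6, 0, 60], [14.5, 17.1, 6, 0, 60], [14.5, 17.1, 6, 0, 60], [14.5, 17.1, 6, 0, 60], [14.5, 17.1, 6, 0, 60], [14.5, 17.1, 6, 0, 60], [14.5, 17.1, 6, 0, 60], [14.5, 17.1, 6, 0, 60]]

```text
t: 1.77
position: [0.6744, -0.0216, 0.1492]
eef_rot: [-3.139, -0.001, 1.674]
ft_force: [0.2, -0.2, 0.4]
finger_gap: 0.0509
finger_force: 0.0
```

```bash
python3 -c "
from h import *
print(to(.674,-.019,.055,95.8))"
```

```text
([0.25, 0.01, 9.42], np.float64(0.1))
```

>>> step_arm:
  plan:
    - [[0.2, 0, 4.5, 0, 60], [0.2, 0, 9.3, 0, 60], [0.2, 0, 9.4, 0, 60], [0.2, 0, 9.4, 0, 30], [0.2, 0, 9.4, 0, 0], [0.2, 0, 9.4, 0, 0], [0.2, 0, 9.4, 0, 0], [0.2, 0, 9.4, 0, 0], [0.2, -0.1, 8.9, 0, 0], [0.2, -0.3, 8.4, 0, 0], [0.2, -0.5, 8.0, 0, 0], [0.2, -0.5, 8.0, 0, 0]]

```text
t: 2.77
position: [0.6693, -0.0213, 0.0723]
eef_rot: [3.14, 0.0, 1.672]
ft_force: [1.1, 0.5, -4.6]
finger_gap: 0.0072
finger_force: 60.3
```

```bash
cat >> h.py <<'E'
def tote(s,c=(.5745,-.029),a=5.8):
    C=cloud(s).reshape(-1,3);a=np.radians(a);R=np.array([[np.cos(a),-np.sin(a)],[np.sin(a),np.cos(a)]])
    q=(C[:,:2]-c)@R
    for n,m in dict(near=(abs(q[:,0]+.1)<.012)&(abs(q[:,1])<.1),right=(abs(q[:,1]+.15)<.012)&(abs(q[:,0])<.06),left=(abs(q[:,1]-.15)<.012)&(abs(q[:,0])<.06),floor=(abs(q[:,0])<.05)&(abs(q[:,1])<.1)).items():
        P=np.c_[q,C[:,2]][m]
        if n!='floor':P=P[P[:,2]>.05]
        else:P=P[P[:,2]<.1]
        if len(P)>5:
            f=np.linalg.lstsq(np.c_[P[:,:2],np.ones(len(P))],P[:,2],rcond=None)[0]
            print(n,len(P),'ztop',np.percentile(P[:,2],[5,50,95]).round(3),'slope deg',np.degrees(f[:2]).round(1))
    print('balls',balls(s))
E
python3 -c "
from h import *
tote(snap('top','l1.png'));st=r.get_state();print(st['position'],st['finger_gap'],st['ft_force'],st['ft_torque'])"
```

```text
near 1003 ztop [0.064 0.515 0.531] slope deg [116.  112.4]
right 200 ztop [0.055 0.07  0.076] slope deg [  3.2 -49. ]
left 144 ztop [0.057 0.071 0.075] slope deg [ 1.  20.2]
floor 272 ztop [0.004 0.009 0.014] slope deg [ 3.3 -0.1]
balls [(np.int32(43), [293.3, 218.4], [0.52, -0.114])]
[ 0.66930941 -0.02121912  0.07163988] 0.007267420704767935 [ 2.68217477 -0.51619759 -4.63858884] [ 0.04753031 -0.66732242  0.06642825]
```

>>> step_arm:
  plan:
    - [[0, -0.3, -0.7, 0, 0], [0, -0.55, -1.3, 0, 0], [0, -0.85, -2.0, 0, 0], [0, -1.2, -2.6, 0, 0], [0, -1.2, -2.6, 0, 0], [0, -1.2, -2.6, 0, 0], [0, -1.2, -2.6, 0, 0], [0, -1.2, -2.6, 0, 0], [0, -1.2, -2.6, 0, 0], [0, -1.2, -2.6, 0, 0]]

```text
t: 3.65
position: [0.6574, -0.0224, 0.0966]
eef_rot: [3.141, -0.0, 1.672]
ft_force: [3.6, 0.0, -3.7]
finger_gap: 0.0073
finger_force: 60.1
```

```bash
python3 -c "
from h import *
tote(snap('top','l2.png'));snap('side','l2s.png');st=r.get_state();print(st['position'],st['finger_gap'],st['ft_force'],st['ft_torque'])"
```

```text
near 994 ztop [0.495 0.523 0.538] slope deg [100.9  59.8]
right 243 ztop [0.053 0.08  0.095] slope deg [   8.9 -112. ]
left 136 ztop [0.057 0.087 0.094] slope deg [ 7.8 63.8]
floor 222 ztop [0.013 0.02  0.031] slope deg [10.9  1. ]
balls [(np.int32(51), [293.5, 227.4], [0.494, -0.117])]
[ 0.65730933 -0.02243974  0.09659373] 0.007369135448126039 [ 3.4921358  -0.34012433 -3.40840653] [-0.01305328 -0.87834109 -0.00579054]
```

View pics/l2s.png

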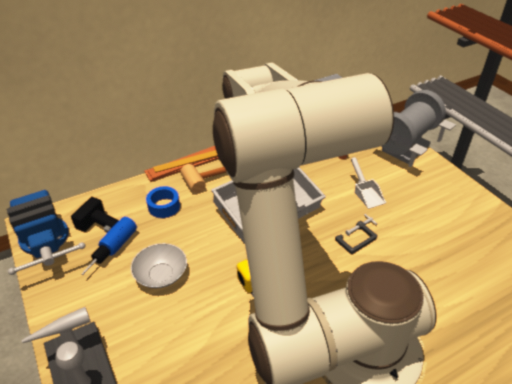

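Side view: the arm hides most of the tote, which is tilted about 11°. The one ball visible from the top has reached the near wall. I'll lower it slowly, release and look.

>>> step_arm:
  plan:
    - [[0, 0, 0, 0, 0], [0, 0, 0, 0, 0], [0, 0.2, 0.4, 0, 0], [0, 0.35, 0.8, 0, 0], [0, 0.5, 1.2, 0, 0], [0, 0.7, 1.6, 0, 0], [0, 0.85, 2.0, 0, 0], [0, 1.05, 2.4, 0, 0], [0, 1.2, 2.8, 0, 0], [0, 1.35, 3.2, 0, 0], [0, 1.5, 3.6, 0, 0], [0, 1.65, 4.0, 0, 0]]

```text
t: 4.75
position: [0.675, -0.0206, 0.06]
eef_rot: [3.138, 0.0, 1.672]
ft_force: [-13.0, 6.8, 66.9]
finger_gap: 0.0072
finger_force: 70.2
```

>>> step_arm:
  plan:
    - [[0, 0, 0.2, 0, 0], [0, 0, 0.1, 0, 60], [0, 0, 0, 0, 60], [0, 0, 0, 0, 60], [0, 0, 0, 0, 60], [0, 0, -3, 0, 60], [0, 0, -6, 0, 60], [0, 0, -10, 0, 60], [0, 0, -10, 0, 60]]

```text
t: 5.5
position: [0.6759, -0.021, 0.1645]
eef_rot: [3.132, 0.002, 1.672]
ft_force: [1.8, 0.6, 1.6]
finger_gap: 0.0512
finger_force: 0.0
```

```bash
python3 -c "
from h import *
s=snap('top','l3.png');C=cloud(s);print(rect(crop(C,315,515,235,375,.058,.072)));tote(s)
cv2.imwrite('pics/l3b.png',cv2.resize(cv2.imread('pics/l3.png')[130:260,170:360],(780,534)))"
```

```text
(array([571.7, -28.3]), array([209.2, 310.4]), 5.76)
near 1179 ztop [0.065 0.565 0.578] slope deg [ 77.4 111.8]
right 185 ztop [0.053 0.064 0.068] slope deg [  0.8 -36. ]
left 8 ztop [0.061 0.063 0.066] slope deg [-17.1 -58. ]
floor 224 ztop [0.    0.004 0.008] slope deg [-0.4  0.1]
balls [(np.int32(47), [293.4, 224.6], [0.502, -0.116])]
```

View pics/l3b.png

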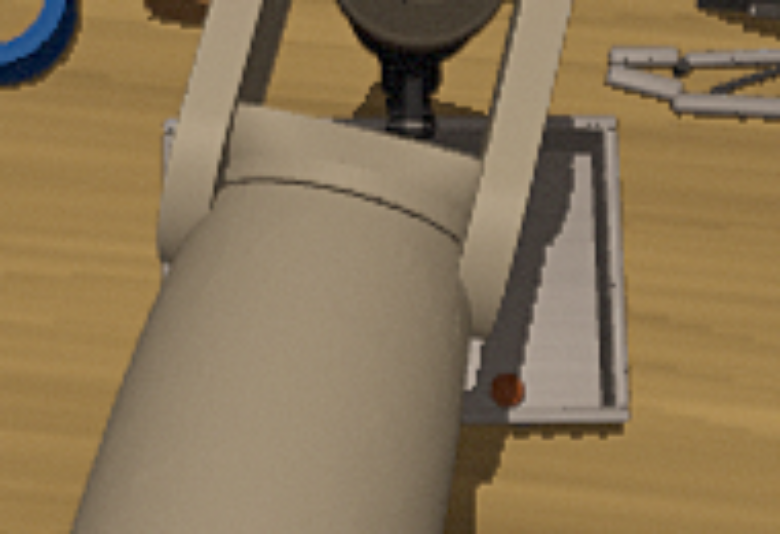

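The ball at crop (508,390) lies near the near wall, and the arm hides the rest. I'll move to above the right short bar and look there.

```bash
python3 -c "
from h import *
print(to(.587,-.1775,.15,185.8))"
```

```text
([-14.68, -10.37, 1.05], np.float64(-90.0))
```

>>> step_arm:
  plan:
    - [[-14.7, -10.4, 1, -90, 60], [-14.7, -10.4, 1, -90, 60], [-14.7, -10.4, 1, -90, 60], [-14.7, -10.4, 1, -90, 60], [-14.7, -10.4, 1, -90, 60], [-14.7, -10.4, 1, -90, 60], [-14.7, -10.4, 1, -90, 60], [-14.7, -10.4, 1, -90, 60], [-14.7, -10.4, 1, -90, 60], [-14.7, -10.4, 1, -90, 60], [-14.7, -10.4, 1, -90, 60], [-14.7, -10.4, 1, -90, 60]]

```text
t: 6.55
position: [0.5848, -0.1774, 0.1455]
eef_rot: [3.141, -0.001, -3.138]
ft_force: [0.1, 0.3, -0.8]
finger_gap: 0.0512
finger_force: 0.0
```

```bash
python3 -c "
from h import *
print(to(.587,-.1775,.057,185.8))
s=snap('top','l4.png');C=cloud(s);print(rect(crop(C,315,515,235,375,.058,.072)));print(balls(s));c=snap('side','l4s.png');print(balls(c,(0,800,0,600)))
cv2.imwrite('pics/l4b.png',np.hstack([cv2.resize(cv2.imread('pics/l4.png')[140:250,200:335],(400,326)),cv2.resize(cv2.imread('pics/l4s.png')[140:260,190:320],(390,326))[:,:]]))"
```

```text
([-0.23, -0.01, 8.85], np.float64(-5.6))
(array([570.7, -28.1]), array([210.2, 310.4]), 6.63)
[(np.int32(48), [228.9, 225.0], [0.484, 0.065]), (np.int32(51), [259.7, 224.8], [0.493, -0.021]), (np.int32(24), [268.7, 224.1], [0.497, -0.046])]
[(np.int32(2295), [475.7, 27.1], [1.227, -1.717]), (np.int32(169), [468.5, 82.2], [0.818, -1.226]), (np.int32(232), [502.9, 83.8], [0.732, -1.352]), (np.int32(2013), [199.7, 164.3], [0.869, 0.084]), (np.int32(8), [343.0, 158.5], [0.643, -0.394]), (np.int32(34), [227.6, 220.2], [0.565, 0.119]), (np.int32(143), [4.3, 242.5], [0.811, 0.76]), (np.int32(8), [376.8, 268.2], [0.18, -0.175]), (np.int32(6), [369.7, 269.3], [0.187, -0.154]), (np.int32(963), [388.3, 285.1], [0.117, -0.165]), (np.int32(70), [245.5, 282.0], [0.322, 0.182]), (np.int32(14), [361.9, 271.4], [0.192, -0.13]), (np.int32(14), [352.4, 274.9], [0.195, -0.098]), (np.int32(6), [362.3, 290.3], [0.138, -0.09]), (np.int32(10), [356.8, 290.9], [0.144, -0.075]), (np.int32(11), [355.0, 296.8], [0.131, -0.059]), (np.int32(30), [407.3, 300.2], [0.053, -0.177]), (np.int32(57), [412.1, 310.7], [0.021, -0.166]), (np.int32(37), [400.4, 311.6], [0.034, -0.136])]
```

View pics/l4b.png

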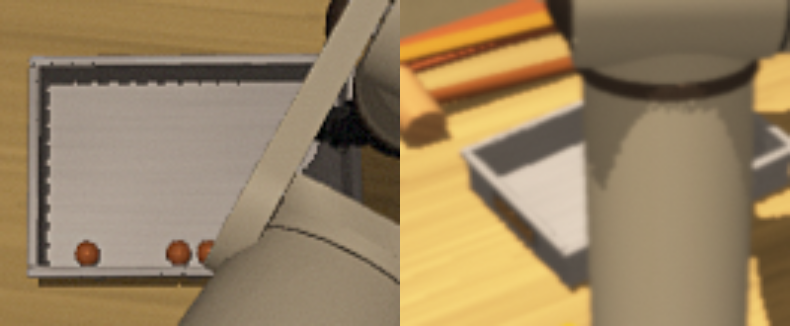

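All four balls lie along the near wall: three are visible in the left panel at (88,253), (178,252) and (207,252), and the fourth was seen earlier. Next I grip the right short bar.

>>> step_arm:
  plan:
    - [[-0.2, 0, 2, -5.6, 60], [-0.2, 0, 5, -5.6, 60], [-0.2, 0, 8.8, -5.6, 60], [-0.2, 0, 8.9, -5.6, 60], [-0.2, 0, 8.9, -5.6, 30], [-0.2, 0, 8.9, -5.6, 0], [-0.2, 0, 8.9, -5.6, 0], [-0.2, 0, 8.9, -5.6, 0], [-0.2, 0, 8.9, -5.6, 0], [-0.2, 0, 8.9, -5.6, 0]]

```text
t: 7.48
position: [0.588, -0.1778, 0.0602]
eef_rot: [-3.14, 0.003, -3.047]
ft_force: [-1.1, 1.8, 8.9]
finger_gap: 0.0074
finger_force: 58.8
```

>>> step_arm:
  plan:
    - [[0, 0.1, -0.6, 0, 0], [0, 0.25, -1.2, 0, 0], [0, 0.4, -1.8, 0, 0], [0, 0.6, -2.4, 0, 0], [0, 0.8, -3.0, 0, 0], [0, 0.95, -3.6, 0, 0], [0, 1.15, -4.2, 0, 0], [0, 1.35, -4.8, 0, 0], [0, 1.55, -5.2, 0, 0], [0, 1.7, -5.6, 0, 0], [0, 1.7, -5.6, 0, 0], [0, 1.7, -5.6, 0, 0]]

```text
t: 8.48
position: [0.5855, -0.1606, 0.1137]
eef_rot: [-3.142, 0.0, -3.046]
ft_force: [0.5, -1.7, -6.1]
finger_gap: 0.0074
finger_force: 60.6
```

```bash
python3 -c "
from h import *
s=snap('top','l5.png');tote(s,(.5717,-.0283),6);st=r.get_state();print(st['position'],st['finger_gap'],st['ft_force'],st['ft_torque'])"
```

```text
near 425 ztop [0.076 0.519 0.524] slope deg [  84.9 -270.8]
right 752 ztop [0.336 0.482 0.488] slope deg [ 22.4 -61.7]
left 137 ztop [0.052 0.061 0.066] slope deg [ 0.8 77.2]
floor 1774 ztop [0.013 0.026 0.044] slope deg [ -0.2 -10.5]
balls [(np.int32(153), [224.8, 224.6], [0.484, 0.077]), (np.int32(52), [248.3, 224.1], [0.491, 0.011])]
[ 0.58541771 -0.16063112  0.11352205] 0.007616040370523149 [ 0.26219191 -0.81139608 -5.19402328] [-0.56050826 -0.07938397  0.00100013]
```

>>> step_arm:
  plan:
    - [[0, 0, 0, 0, 0], [0, 0, 0, 0, 0], [0, 0, 0, 0, 0], [0, 0, 0, 0, 0], [0, 0, 0, 0, 0], [0, 0, 0, 0, 0], [0, 0, 0, 0, 0], [0, -0.15, 0.4, 0, 0], [0, -0.3, 0.8, 0, 0], [0, -0.45, 1.2, 0, 0], [0, -0.6, 1.6, 0, 0], [0, -0.75, 2.0, 0, 0]]

```text
t: 9.53
position: [0.586, -0.1681, 0.093]
eef_rot: [3.141, -0.0, -3.047]
ft_force: [0.2, 0.7, -4.2]
finger_gap: 0.0072
finger_force: 59.2
```

>>> step_arm:
  plan:
    - [[0, -0.15, 0.4, 0, 0], [0, -0.25, 0.8, 0, 0], [0, -0.4, 1.2, 0, 0], [0, -0.5, 1.6, 0, 0], [0, -0.6, 2.0, 0, 0], [0, -0.75, 2.4, 0, 0], [0, -0.85, 2.8, 0, 0], [0, -0.95, 3.2, 0, 0], [0, -1.0, 3.45, 0, 0], [0, -1.0, 3.45, 0, 0]]

```text
t: 10.37
position: [0.5871, -0.1779, 0.0601]
eef_rot: [3.141, 0.0, -3.046]
ft_force: [-7.7, 7.5, 10.9]
finger_gap: 0.0075
finger_force: 63.2
```

>>> step_arm:
  plan:
    - [[0, 0, 0, 0, 60], [0, 0, 0, 0, 60], [0, 0, 0, 0, 60], [0, 0, 0, 0, 60], [0, 0, -3, 0, 60], [0, 0, -7, 0, 60], [0, 0, -10, 0, 60], [0, 0, -10, 0, 60]]

```text
t: 11.03
position: [0.5891, -0.179, 0.166]
eef_rot: [-3.137, 0.008, -3.046]
ft_force: [0.6, -0.0, 1.1]
finger_gap: 0.0511
finger_force: 0.0
```

```bash
python3 -c "
from h import *
print(to(.532,-.376,.1,174))
s=snap('top','l6.png');tote(s,(.5717,-.0283),6)
cv2.imwrite('pics/l6b.png',cv2.resize(cv2.imread('pics/l6.png')[140:250,200:335],(675,550)))"
```

```text
([7.61, -19.04, 6.62], np.float64(11.4))
near 437 ztop [0.061 0.557 0.56 ] slope deg [  35.4 -285.2]
right 1153 ztop [0.066 0.529 0.54 ] slope deg [17.3 -0.6]
left 170 ztop [0.061 0.064 0.068] slope deg [ 0.4 -3.5]
floor 1845 ztop [-0.001  0.004  0.007] slope deg [-0.  -0.1]
balls [(np.int32(195), [230.9, 225.1], [0.484, 0.06]), (np.int32(8), [226.5, 234.4], [0.457, 0.069])]
```

View pics/l6b.png

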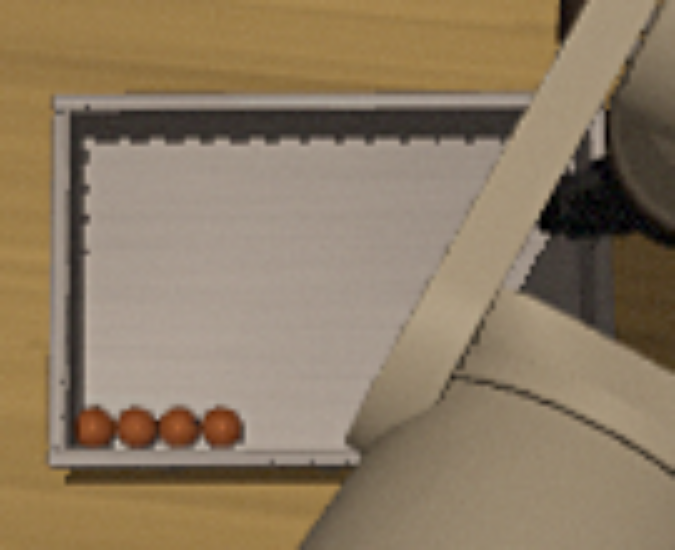

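The picture shows the four balls in a row in the near-left corner, at (95,427), (137,427), (180,427) and (222,427). Now for the scoop.

>>> step_arm:
  plan:
    - [[7.6, -19, 5, 11.4, 60], [7.6, -19, 5, 11.4, 60], [7.6, -19, 5, 11.4, 60], [7.6, -19, 5, 11.4, 60], [7.6, -19, 5, 11.4, 60], [7.6, -19, 5, 11.4, 60], [7.6, -19, 5, 11.4, 60], [7.6, -19, 5, 11.4, 60], [7.6, -19, 5, 11.4, 60]]

```text
t: 11.83
position: [0.5299, -0.3734, 0.1091]
eef_rot: [3.141, 0.0, 3.039]
ft_force: [0.6, 0.7, -0.1]
finger_gap: 0.0515
finger_force: 0.0
```

```bash
python3 -c "
from h import *
print(to(.532,-.376,.034,174))
s=snap('top','l7.png');C=cloud(s);k=crop(C,315,515,235,375,.058,.072);print(rect(k))
cv2.imwrite('pics/l7b.png',cv2.resize(cv2.imread('pics/l7.png')[190:285,340:430],(570,600)))"
```

```text
([-0.24, -0.24, 7.51], np.float64(0.1))
(array([570.3, -30.4]), array([210.9, 310.6]), 6.02)
```

View pics/l7b.png

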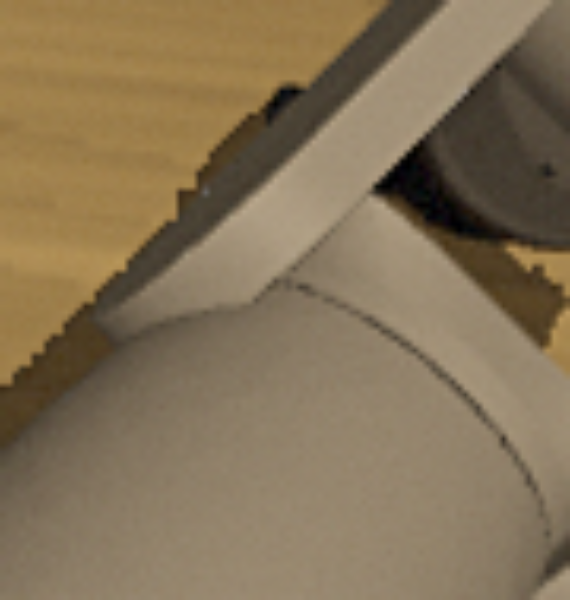

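The arm hides the scoop here, so I'll grasp from the measured position.

>>> step_arm:
  plan:
    - [[-0.2, -0.2, 3, 0, 60], [-0.2, -0.2, 6.5, 0, 60], [-0.2, -0.2, 7.5, 0, 60], [-0.2, -0.2, 7.5, 0, 60], [-0.2, -0.2, 7.5, 0, 30], [-0.2, -0.2, 7.5, 0, 0], [-0.2, -0.2, 7.5, 0, 0], [-0.2, -0.2, 7.5, 0, 0], [-0.2, -0.2, 7.5, 0, 0]]

```text
t: 12.63
position: [0.5322, -0.377, 0.0364]
eef_rot: [-3.14, 0.003, 3.038]
ft_force: [1.1, 2.3, 7.9]
finger_gap: 0.0171
finger_force: 57.4
```

>>> step_arm:
  plan:
    - [[0, 0, -2, 0, 0], [0, 0, -4, 0, 0], [0, 0, -6, 0, 0], [0, 0, -9, 0, 0], [0, 0, -12, 0, 0], [0, 0, -12, 0, 0]]

```text
t: 13.13
position: [0.5329, -0.378, 0.162]
eef_rot: [-3.136, 0.008, 3.038]
ft_force: [-0.4, -1.0, -1.4]
finger_gap: 0.0171
finger_force: 58.3
```

```bash
python3 -c "
from h import *
st=r.get_state();p=st['position'];print(st['ft_torque'],st['ft_force'],st['finger_gap'],st['eef_rot'])
for n in('top','side'):
    C=cloud(snap(n,n+'8.png')).reshape(-1,3);a=np.radians(174)
    q=(C[:,:2]-p[:2])@np.array([[np.cos(a),-np.sin(a)],[np.sin(a),np.cos(a)]]);m=(q[:,0]>.02)&(q[:,0]<.16)&(abs(q[:,1])<.03)&(C[:,2]>.06)&(C[:,2]<.2)
    P=np.c_[q,C[:,2]][m];print(n,len(P))
    for b in np.arange(.02,.16,.01):
        Q=P[(P[:,0]>=b)&(P[:,0]<b+.01)]
        if len(Q):print(round(b,2),len(Q),np.percentile(Q[:,2],[10,50,90]).round(4),Q[:,1].mean().round(3))
"
```

```text
[-0.03419485 -0.15419437 -0.01590743] [-0.39306632 -1.00816293 -1.43285409] 0.01712149189336084 [-3.13595249  0.00781129  3.03781471]
top 0
side 483
0.02 24 [0.1542 0.1634 0.1699] -0.005
0.03 22 [0.1484 0.1574 0.1634] -0.005
0.04 122 [0.1228 0.1403 0.1559] 0.005
0.05 30 [0.1178 0.1213 0.1352] 0.012
0.06 27 [0.118  0.1217 0.1354] 0.012
0.07 37 [0.1186 0.1211 0.1334] 0.01
0.08 38 [0.1171 0.1213 0.1378] 0.008
0.09 35 [0.1181 0.1216 0.1298] 0.005
0.1 41 [0.1182 0.121  0.1286] 0.005
0.11 44 [0.1184 0.1215 0.1262] -0.0
0.12 39 [0.1165 0.1203 0.1229] 0.002
0.13 24 [0.1176 0.1203 0.1234] 0.002
```

The scoop is held and level: its floor sits at a constant z of 0.121. Next I go over the tote with heading 96°.

```bash
cat >> h.py <<'E'
TC=(.5703,-.0304);TA=6.0
def loc(x,y,z,yaw=96.,lx=True):
    a=np.radians(TA);return to(TC[0]+x*np.cos(a)-y*np.sin(a),TC[1]+x*np.sin(a)+y*np.cos(a),z,yaw)
def tl(p):
    a=np.radians(TA);d=np.array(p[:2])-TC;return (d@np.array([[np.cos(a),-np.sin(a)],[np.sin(a),np.cos(a)]])).round(4)
E
python3 -c "
from h import *
print(loc(-.055,-.103,.14))"
```

```text
([3.01, 23.66, 1.58], np.float64(78.1))
```

>>> step_arm:
  plan:
    - [[3.0, 23.7, 0, 78, 0], [3.0, 23.7, 0, 78, 0], [3.0, 23.7, 0, 78, 0], [3.0, 23.7, 0, 78, 0], [3.0, 23.7, 0, 78, 0], [3.0, 23.7, 0, 78, 0], [3.0, 23.7, 0, 78, 0], [3.0, 23.7, 0, 78, 0], [3.0, 23.7, 0, 78, 0], [3.0, 23.7, 0, 78, 0], [3.0, 23.7, 0, 78, 0], [3.0, 23.7, 0, 78, 0]]

```text
t: 14.23
position: [0.5256, -0.1375, 0.1535]
eef_rot: [-3.141, -0.001, 1.67]
ft_force: [-0.7, -0.3, -2.5]
finger_gap: 0.0171
finger_force: 60.8
```

```bash
cat >> h.py <<'E'
def scoopv(pt=True):
    st=r.get_state();p=st['position'];s=snap('side');t=snap('top');a=st['eef_rot'][2]
    print(p.round(4),'tl',tl(p),'F',st['ft_force'].round(1),'T',st['ft_torque'].round(2),np.degrees(a).round(1))
    M=np.array([[np.cos(a),-np.sin(a)],[np.sin(a),np.cos(a)]])
    for n,S in(('side',s),('top',t)):
        C=cloud(S).reshape(-1,3);q=(C[:,:2]-p[:2])@M;m=(q[:,0]>.04)&(q[:,0]<.16)&(abs(q[:,1])<.03)&(abs(C[:,2]-p[2]+.02)<.06)
        P=np.c_[q,C[:,2]-p[2]][m];print(n,len(P),[(round(b,2),np.median(Q[:,2]).round(3)) for b in np.arange(.04,.16,.01) for Q in [P[(P[:,0]>=b)&(P[:,0]<b+.01)]] if len(Q)>4])
    return s,t
E
python3 -c "
from h import *
print(loc(-.055,-.103,.05));s,t=scoopv();print(balls(t));print(rect(crop(cloud(t),315,515,235,375,.058,.072)))"
```

```text
([-0.12, 0.08, 10.35], np.float64(-0.3))
[ 0.5256 -0.1375  0.1535] tl [-0.0557 -0.1019] F [-0.7 -0.3 -2.5] T [-0.1  -0.03  0.01] 95.7
side 0 []
top 477 [(np.float64(0.04), np.float64(-0.029)), (np.float64(0.05), np.float64(-0.035)), (np.float64(0.06), np.float64(-0.035)), (np.float64(0.08), np.float64(-0.035)), (np.float64(0.09), np.float64(-0.035)), (np.float64(0.1), np.float64(-0.035)), (np.float64(0.11), np.float64(-0.035)), (np.float64(0.12), np.float64(-0.035))]
[(np.int32(194), [230.8, 225.0], [0.484, 0.06])]
(array([569.9, -29.8]), array([209.9, 309.6]), 5.88)
```

>>> step_arm:
  plan:
    - [[0, 0, 4, 0, 0], [0, 0, 7, 0, 0], [0, 0, 9.5, 0, 0], [0, 0, 10.5, 0, 0], [0, 0, 11.0, 0, 0], [0, 0, 11.2, 0, 0], [0, 0, 11.3, 0, 0], [0, 0, 11.3, 0, 0]]

```text
t: 15.0
position: [0.5266, -0.138, 0.0424]
eef_rot: [3.14, 0.001, 1.677]
ft_force: [0.4, -0.8, -1.6]
finger_gap: 0.0169
finger_force: 60.6
```

```bash
python3 -c "
from h import *
s,t=scoopv()"
```

```text
[ 0.5266 -0.138   0.0424] tl [-0.0547 -0.1025] F [ 0.4 -0.8 -1.6] T [-0.1  -0.03 -0.  ] 96.1
side 0 []
top 612 [(np.float64(0.04), np.float64(-0.028)), (np.float64(0.05), np.float64(-0.034)), (np.float64(0.06), np.float64(-0.035)), (np.float64(0.08), np.float64(-0.036)), (np.float64(0.09), np.float64(-0.036)), (np.float64(0.1), np.float64(-0.035)), (np.float64(0.11), np.float64(-0.036)), (np.float64(0.12), np.float64(-0.036)), (np.float64(0.13), np.float64(-0.039)), (np.float64(0.14), np.float64(-0.039)), (np.float64(0.15), np.float64(-0.037))]
```

>>> step_arm:
  plan:
    - [[0, 0, 0.1, 0, 0], [0, 0, 0.15, 0, 0], [0.8, 0, 0.15, 0, 0], [1.6, 0, 0.15, 0, 0], [2.4, 0, 0.15, 0, 0], [3.2, 0, 0.15, 0, 0], [4.0, 0, 0.15, 0, 0], [4.8, 0, 0.15, 0, 0], [5.6, 0, 0.15, 0, 0], [6.4, 0, 0.15, 0, 0], [7.2, 0, 0.15, 0, 0], [8.0, 0, 0.15, 0, 0]]

```text
t: 16.1
position: [0.5182, -0.0583, 0.0406]
eef_rot: [3.14, 0.001, 1.676]
ft_force: [-0.1, -5.9, 5.6]
finger_gap: 0.017
finger_force: 61.7
```

```bash
cat >> h.py <<'E'
def ballc(t,box=(320,515,235,375)):
    k=1/1.5625;im=t['pixels'].astype(int);u0,u1,v0,v1=[int(b*k) for b in box]
    m=((im[...,0]-im[...,2]>40)&(im[...,0]>im[...,1]*1.35));C=cloud(t)[v0:v1,u0:u1][m[v0:v1,u0:u1]]
    C=C[C[:,2]<.2]
    n=len(C)/49;k=4
    c=cv2.kmeans((C[:,:2]*1000).astype(np.float32),k,None,(3,50,.1),8,cv2.KMEANS_PP_CENTERS)[2]
    print('npx/49=',round(n,1),'balls tote-local mm',sorted([(tl(x/1000)*1000).round().tolist() for x in c],key=lambda q:q[1]),'ztop',np.percentile(C[:,2],[5,50,95]).round(3))
E
python3 -c "
from h import *
s,t=scoopv();ballc(t);print(rect(crop(cloud(t),315,515,235,375,.058,.072)))"
```

```text
[ 0.5182 -0.0583  0.0406] tl [-0.0547 -0.0223] F [-0.1 -5.9  5.6] T [-0.75 -0.29 -0.11] 96.0
side 44 [(np.float64(0.11), np.float64(-0.038)), (np.float64(0.12), np.float64(-0.037)), (np.float64(0.13), np.float64(-0.038))]
top 514 [(np.float64(0.04), np.float64(-0.033)), (np.float64(0.05), np.float64(-0.035)), (np.float64(0.06), np.float64(-0.035)), (np.float64(0.07), np.float64(-0.019)), (np.float64(0.1), np.float64(-0.035)), (np.float64(0.11), np.float64(-0.035)), (np.float64(0.12), np.float64(-0.035)), (np.float64(0.13), np.float64(-0.035)), (np.float64(0.14), np.float64(-0.036)), (np.float64(0.15), np.float64(-0.036))]
npx/49= 2.7 balls tote-local mm [[110.0, -166.0], [-105.0, -115.0], [-96.0, 41.0], [-78.0, 125.0]] ztop [-0.003  0.025  0.031]
(array([570.4, -30.1]), array([211.2, 310. ]), 5.84)
```

```bash
cat >> h.py <<'E'
def asc(t,x0=-.1,x1=0,y0=-.02,y1=.15,red=True):
    # tote-local grid of copper pixels: rows=y (mm), cols=x 4mm cells, value=z cm
    im=t['pixels'].astype(int);C=cloud(t);m=((im[...,0]-im[...,2]>35)&(im[...,0]>im[...,1]*1.3))&(C[...,2]<.25)&(C[...,2]>.012)
    P=C[m];q=np.array([tl(p) for p in P]) if len(P) else np.zeros((0,2))
    for y in np.arange(y1,y0,-.006):
        print('%4d '%round(y*1000),''.join('%4d'%round(P[k,2].max()*1000) if (k:=(q[:,0]>=x)&(q[:,0]<x+.006)&(q[:,1]>=y)&(q[:,1]<y+.006)).any() else '   .' for x in np.arange(x0,x1,.006)))
E
python3 -c "
from h import *
t=snap('top','l9.png');asc(t)"
```

```text
150     .   .   .   .   .   .   .   .   .   .   .   .   .   .   .   .   .
 144     .   .   .   .   .   .   .   .   .   .   .   .   .   .   .   .   .
 138     .   .  26  23  26  17   .   .   .   .   .   .   .   .   .   .   .
 132     .   .  28  27  29  24   .   .   .   .   .   .   .   .   .   .   .
 126     .   .  27  29  29  22   .   .   .   .   .   .   .   .   .   .   .
 120     .   .  26  23  21   .   .   .   .   .   .   .   .   .   .   .   .
 114     .   .  28  30  27  24   .   .   .   .   .   .   .   .   .   .   .
 108     .  23  34  29  32  25   .   .   .   .   .   .   .   .   .   .   .
 102     .   .  26  32  30  25   .   .   .   .   .   .   .   .   .   .   .
  96     .   .   .   .  27   .   .   .   .   .   .   .   .   .   .   .   .
  90     .   .   .   .   .   .   .   .   .   .   .   .   .   .   .   .   .
  84     .   .   .   .   .   .   .   .   .   .   .   .   .   .   .   .   .
  78     .   .   .   .   .   .   .   .   .   .   .   .   .   .   .   .   .
  72     .   .   .   .   .   .   .   .   .   .   .   .   .   .   .   .   .
  66     .   .   .   .   .   .   .   .   .   .   . 
[... 373 characters left out ...]
.   .   .   .   .   .   .
  30     .   .   .   .   .   .   .   .   .   .   .   .   .   .   .   .   .
  24     .   .   .   .   .   .   .   .   .   .   .   .   .   .   .   .   .
  18     .   .   .   .   .   .   .   .   .   .   .   .   .   .   .   .   .
  12     .   .   .   .   .   .   .   .   .   .   .   .   .   .   .   .   .
   6     .   .   .   .   .   .   .   .   .   .   .   .   .   .   .   .   .
   0     .   .   .   .   .   .   .   .   .   .   .   .   .   .   .   .   .
  -6     .   .   .   .   .   .   .   .   .   .   .   .   .   .   .   .   .
 -12     .   .   .   .   .   .   .   .   .   .   .   .   .   .   .   .   .
 -18     .   .   .   .   .   .   .   .   .   .   .   .   .   .   .   .   .
```

>>> step_arm:
  plan:
    - [[0.5, 0, 0, 0, 0], [1.0, 0, 0, 0, 0], [1.5, 0, 0, 0, 0], [2.0, 0, 0, 0, 0], [2.5, 0, 0, 0, 0], [2.8, 0, 0, 0, 0], [2.8, 0, 0, 0, 0]]

```text
t: 16.83
position: [0.5153, -0.0306, 0.0405]
eef_rot: [3.14, 0.001, 1.676]
ft_force: [2.1, -2.1, 7.0]
finger_gap: 0.0171
finger_force: 61.9
```

```bash
python3 -c "
from h import *
s,t=scoopv();asc(t,y0=.02);print(rect(crop(cloud(t),315,515,235,375,.058,.072)))"
```

```text
[ 0.5153 -0.0306  0.0405] tl [-0.0547  0.0056] F [ 2.1 -2.1  7. ] T [-0.25 -0.48 -0.06] 96.1
side 295 [(np.float64(0.08), np.float64(-0.031)), (np.float64(0.09), np.float64(-0.037)), (np.float64(0.1), np.float64(-0.037)), (np.float64(0.11), np.float64(-0.029)), (np.float64(0.14), np.float64(-0.016)), (np.float64(0.15), np.float64(-0.041))]
top 474 [(np.float64(0.04), np.float64(-0.032)), (np.float64(0.05), np.float64(-0.032)), (np.float64(0.06), np.float64(-0.034)), (np.float64(0.07), np.float64(-0.021)), (np.float64(0.11), np.float64(-0.035)), (np.float64(0.12), np.float64(-0.034)), (np.float64(0.13), np.float64(-0.035)), (np.float64(0.14), np.float64(0.022)), (np.float64(0.15), np.float64(-0.041))]
 150     .   .   .   .   .   .   .   .   .   .   .   .   .   .   .   .   .
 144     .   .   .   .   .   .   .   .   .   .   .   .   .   .   .   .   .
 138     .   .  24  27  28  21   .   .   .   .   .   .   .   .   .   .   .
 132     .   .   .  30  29  30   .   .   .   .   .   .   .   .   .   .   .
 126     .   .   .   .   .   .   .   .   .   .   .   .   .   .   .   .   .
 120     .   . 
[... 612 characters left out ...]
  .   .   .   .   .   .   .   .   .   .   .   .
  66     .   .  19  29  32  28   .   .   .   .   .   .   .   .   .   .   .
  60     .   .  25  31  32  29   .   .   .   .   .   .   .   .   .   .   .
  54     .   .  23  30  28  30   .   .   .   .   .   .   .   .   .   .   .
  48     .   .   .  21  23  25   .   .   .   .   .   .   .   .   .   .   .
  42     .   .   .   .   .   .   .   .   .   .   .   .   .   .   .   .   .
  36     .   .   .   .   .   .   .   .   .   .   .   .   .   .   .   .   .
  30     .   .   .   .   .   .   .   .   .   .   .   .   .   .   .   .   .
  24     .   .   .   .   .   .   .   .   .   .   .   .   .   .   .   .   .
(array([570.7, -30. ]), array([211.5, 310.3]), 5.86)
```

```bash
python3 -c "
from h import *
s=snap('side','s10.png');asc(s,y0=.02);t=snap('top','t10.png')
a=cv2.resize(cv2.imread('pics/t10.png')[160:250,200:310],(440,360));b=cv2.resize(cv2.imread('pics/s10.png')[170:250,200:290],(340,360));cv2.imwrite('pics/m10.png',np.hstack([a,b]))"
```

```text
150     .   .   .   .   .   .   .   .   .   .  37  38  31  37  37  37  37
 144     .   .   .   .   .   .   .   .   .   .   .   .   .   .   .   .   .
 138     .   .   .   .   .   .   .   .   .   .   .   .   .   .   .   .   .
 132     .   .   .   .   .   .   .   .   .   .   .   .   .   .   .   .   .
 126     .   .   .   .   .   .   .   .   .   .   .   .   .   .   .   .   .
 120     .   .   .   .   .   .   .   .   .   .   .   .   .   .   .   .   .
 114     .   .   .   .   .   .   .   .   .   .   .   .   .   .   .   .   .
 108     .   .   .   .   .   .   .   .   .   .   .   .   .   .   .   .   .
 102     .   .   .   .   .   .   .   .   .   .   .   .   .   .   .   .   .
  96     .   .   .   .   .   .   .   .   .   .   .   .   .   .   .   .   .
  90     .   .   .   .   .   .   .   .   .   .   .   .   .   .   .   .   .
  84     .   .   .   .   .   .   .   .   .   .   .   .   .   .   .   .   .
  78     .   .   .   .   .   .   .   .   .   .   .   .   .   .   .   .   .
  72     .   .   .   .   .   .   .   .   .   .   .   .   .   .   .   .   .
  66     .   .   .   .   .   .   .   .   .   .   .   .   .   .   .   .   .
  60     .   .   .   .   .   .   .   .   .   .   .   .   .   .   .   .   .
  54     .   .   .   .   .   .   .   .   .   .   .   .   .   .   .   .   .
  48     .   .   .   .   .   .   .   .   .   .   .   .   .   .   .   .   .
  42     .   .   .   .   .   .   .   .   .   .   .   .   .   .   .   .   .
  36     .   .   .   .   .   .   .   .   .   .   .   .   .   .   .   .   .
  30     .   .   .   .   .   .   .   .   .   .   .   .   .   .   .   .   .
  24     .   .   .   .   .   .   .   .   .   .   .   .   .   .   .   .   .
```

View pics/m10.png

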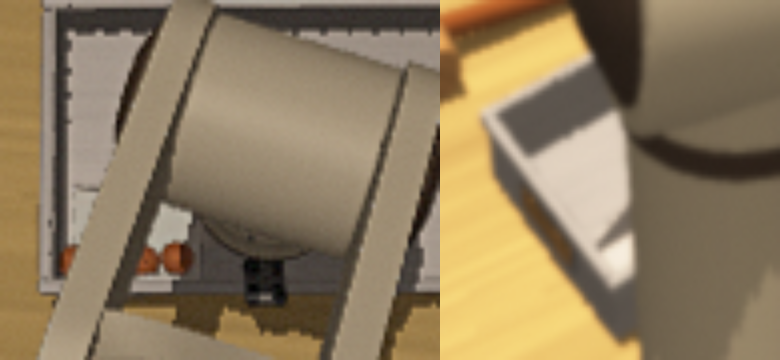

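Left panel: balls at (72,260), (148,262) and (178,257), with the fourth behind the arm link. All four are in a row between the wall and the scoop's back wall. I'll press down and back to pitch the nose up about 12°.

>>> step_arm:
  plan:
    - [[0, 0, 0, 0, 0], [-0.17, 0, 0.15, 0, 0], [-0.35, 0, 0.3, 0, 0], [-0.5, 0, 0.5, 0, 0], [-0.7, 0, 0.65, 0, 0], [-0.85, 0, 0.85, 0, 0], [-1.0, 0, 1.05, 0, 0], [-1.0, 0, 1.05, 0, 0], [-1.0, 0, 1.05, 0, 0], [-1.0, 0, 1.05, 0, 0]]

```text
t: 17.87
position: [0.5164, -0.0409, 0.0302]
eef_rot: [3.14, 0.001, 1.676]
ft_force: [0.6, -3.6, 13.7]
finger_gap: 0.0173
finger_force: 63.4
```

```bash
python3 -c "
from h import *
s,t=scoopv();asc(t,y0=.03,x1=-.03);print(rect(crop(cloud(t),315,515,235,375,.058,.072)))"
```

```text
[ 0.5164 -0.0409  0.0302] tl [-0.0547 -0.0048] F [ 0.6 -3.6 13.7] T [-0.04  0.08 -0.05] 96.0
side 223 [(np.float64(0.1), np.float64(-0.017)), (np.float64(0.11), np.float64(-0.014)), (np.float64(0.12), np.float64(-0.014)), (np.float64(0.13), np.float64(0.013)), (np.float64(0.15), np.float64(-0.006))]
top 527 [(np.float64(0.04), np.float64(0.008)), (np.float64(0.05), np.float64(-0.02)), (np.float64(0.06), np.float64(-0.018)), (np.float64(0.07), np.float64(-0.009)), (np.float64(0.11), np.float64(-0.012)), (np.float64(0.12), np.float64(-0.01)), (np.float64(0.13), np.float64(-0.008)), (np.float64(0.14), np.float64(-0.025)), (np.float64(0.15), np.float64(0.032))]
 150     .   .   .   .   .   .   .   .   .   .   .   .
 144     .   .   .   .   .   .   .   .   .   .   .   .
 138     .   .   .  38  33   .   .   .   .   .   .   .
 132     .   .  44  47  46  40   .   .   .   .   .   .
 126     .   .  44  50  50  43   .   .   .   .   .   .
 120     .   .  45  47  45  43   .   .   .   .   .   .
 114     .   .   .   .  44   .   .   .   .   .   .   .
 108     .   .   .   .   .   .   .   .   .   .   .   .
 102     .   .   .   .   .   .   .   .   .   .   .   .
  96     .   .   .   .   .   .   .   .   .   .   .   .
  90     .   .   .   .   .   .   .   .   .   .   .   .
  84     .   .   .   .   .   .   .   .   .   .   .   .
  78     .   .   .   .   .   .   .   .   .   .   .   .
  72     .   .  31  33  32   .   .   .   .   .   .   .
  66     .   .   .  33  28  21   .   .   .   .   .   .
  60     .   .  26  32  37  31   .   .   .   .   .   .
  54     .   .  26  34  36  31  23   .   .   .   .   .
  48     .   .  24  34  32  29   .   .   .   .   .   .
  42     .   .   .   .  26   .   .   .   .   .   .   .
  36     .   .   .   .   .   .   .   .   .   .   .   .
(array([570.8, -30. ]), array([211. , 310.2]), 5.76)
```

Pitched about 12°, with the balls inside the lip. I'll back off a little and lift.

>>> step_arm:
  plan:
    - [[-0.2, 0, -0.2, 0, 0], [-0.5, 0, -0.5, 0, 0], [-0.8, 0, -1.0, 0, 0], [-1.0, 0, -1.8, 0, 0], [-1.0, 0, -2.8, 0, 0], [-1.0, 0, -4.0, 0, 0], [-1.0, 0, -5.3, 0, 0], [-1.0, 0, -6.6, 0, 0], [-1.0, 0, -7.9, 0, 0], [-1.0, 0, -9.2, 0, 0], [-1.0, 0, -10.3, 0, 0], [-1.0, 0, -11.0, 0, 0]]

```text
t: 18.97
position: [0.517, -0.0503, 0.1411]
eef_rot: [3.14, 0.0, 1.676]
ft_force: [-0.0, -0.1, -2.7]
finger_gap: 0.0168
finger_force: 61.2
```

>>> step_arm:
  plan:
    - [[0, 0, -0.4, 0, 0], [0, 0, -0.5, 0, 0], [0, 0, -0.5, 0, 0]]

```text
t: 19.22
position: [0.5166, -0.0502, 0.144]
eef_rot: [-3.141, -0.0, 1.676]
ft_force: [-0.0, 0.5, -2.7]
finger_gap: 0.0167
finger_force: 61.2
```

```bash
python3 -c "
from h import *
s,t=scoopv();asc(t,y0=.0,x1=-.02);asc(s,y0=.0,x1=-.02);print(to(.483,.378,.05,96));print(rect(crop(cloud(t),130,240,280,390,.038,.05)))"
```

```text
[ 0.5166 -0.0502  0.144 ] tl [-0.0555 -0.0141] F [-0.   0.5 -2.7] T [-0.23 -0.03 -0.03] 96.0
side 100 [(np.float64(0.11), np.float64(-0.016)), (np.float64(0.12), np.float64(-0.015)), (np.float64(0.13), np.float64(-0.012)), (np.float64(0.14), np.float64(-0.002))]
top 462 [(np.float64(0.04), np.float64(0.008)), (np.float64(0.05), np.float64(-0.021)), (np.float64(0.06), np.float64(-0.02)), (np.float64(0.07), np.float64(-0.006)), (np.float64(0.11), np.float64(-0.014)), (np.float64(0.12), np.float64(-0.012)), (np.float64(0.13), np.float64(-0.01)), (np.float64(0.14), np.float64(0.007))]
 150     .   .   .   .   .   .   .   .   .   .   .   .   .   .
 144     .   .   .   .   .   .   .   .   .   .   .   .   .   .
 138     .   .   .   .   .   .   .   .   .   .   .   .   .   .
 132     .   .   .   .   .   .   .   .   .   .   .   .   .   .
 126     .   . 152 151 153   .   .   .   .   .   .   .   .   .
 120     . 152 157 160 155 153   .   .   .   .   .   .   .   .
 114     . 154 156 158 156 154   .   .   .   .   .   .   .   .
 108     .   . 154 157 155 149   .   .   .   .   .   .   .   .
 102    
[... 2029 characters left out ...]
.   .   .   .   .   .   .   .   .   .   .
  54     .   .   .   .   .   .   .   .   .   .   .   .   .   .
  48     .   .   .   .   .   .   .   .   .   .   .   .   .   .
  42     .   .   .   .   .   .   .   .   .   .   .   .   .   .
  36     .   .   .   .   .   .   .   .   .   .   .   .   .   .
  30     .   .   .   .   .   .   .   .   .   .   .   .   .   .
  24     .   .   .   .   .   .   .   .   .   .   .   .   .   .
  18     .   .   .   .   .   .   .   .   .   .   .   .   .   .
  12     .   .   .   .   .   .   .   .   .   .   .   .   .   .
   6     .   .   .   .   .   .   .   .   .   .   .   .   .   .
([42.93, 1.19, 9.37], np.float64(0.0))
(array([482.9, 377.5]), array([155.7, 158. ]), 3.14)
```

All four balls are in the scoop: the load is 2.7 N and the pitch about 10° nose up. I'll carry it gently toward the dish.

>>> step_arm:
  plan:
    - [[0.4, 0, 0, 0, 0], [1.2, 0.1, 0, 0, 0], [2.6, 0.2, 0, 0, 0], [4.5, 0.3, 0, 0, 0], [6.8, 0.4, 0, 0, 0], [9.2, 0.5, 0, 0, 0], [11.6, 0.6, 0, 0, 0], [14.0, 0.8, 0, 0, 0], [16.2, 0.9, 0, 0, 0], [18.0, 1.0, 0, 0, 0], [19.2, 1.1, 0, 0, 0], [19.9, 1.1, 0, 0, 0]]

```text
t: 20.32
position: [0.5063, 0.1505, 0.144]
eef_rot: [-3.141, -0.0, 1.678]
ft_force: [0.6, 0.3, -3.6]
finger_gap: 0.0175
finger_force: 61.1
```

>>> step_arm:
  plan:
    - [[0, 0, 0.3, 0, 0], [0, 0, 1.0, 0, 0], [0, 0, 2.0, 0, 0], [0, 0, 3.0, 0, 0], [0, 0, 4.0, 0, 0], [0, 0, 5.0, 0, 0], [0, 0, 5.7, 0, 0], [0, 0, 6.0, 0, 0], [0, 0, 6.0, 0, 0]]

```text
t: 21.07
position: [0.5063, 0.1487, 0.0833]
eef_rot: [-3.14, -0.0, 1.676]
ft_force: [0.4, 0.2, -3.5]
finger_gap: 0.017
finger_force: 61.1
```

```bash
python3 -c "
from h import *
s,t=scoopv();y=tl(r.get_state()['position']);print(y);asc(t,x0=y[0]-.04,x1=y[0]+.05,y0=y[1]+.03,y1=y[1]+.16);asc(s,x0=y[0]-.04,x1=y[0]+.05,y0=y[1]+.03,y1=y[1]+.16)
print(to(.483+.105*.1045,.3775-.105*.9945,.08,96))"
```

```text
[0.5063 0.1487 0.0833] tl [-0.0449  0.1848] F [ 0.4  0.2 -3.5] T [-0.29 -0.05  0.06] 96.0
side 504 [(np.float64(0.04), np.float64(0.003)), (np.float64(0.05), np.float64(-0.016)), (np.float64(0.06), np.float64(-0.023)), (np.float64(0.07), np.float64(-0.022)), (np.float64(0.08), np.float64(-0.019)), (np.float64(0.09), np.float64(-0.019)), (np.float64(0.1), np.float64(-0.015)), (np.float64(0.11), np.float64(-0.014)), (np.float64(0.12), np.float64(-0.014)), (np.float64(0.13), np.float64(-0.01)), (np.float64(0.14), np.float64(0.0)), (np.float64(0.15), np.float64(-0.043))]
top 212 [(np.float64(0.04), np.float64(0.01)), (np.float64(0.05), np.float64(-0.003)), (np.float64(0.06), np.float64(-0.001)), (np.float64(0.07), np.float64(-0.01)), (np.float64(0.08), np.float64(0.004)), (np.float64(0.09), np.float64(-0.013)), (np.float64(0.1), np.float64(0.001))]
[-0.0444  0.1849]
 345     .   .   .   .   .   .   .   .   .   .   .   .   .   .   .
 339     .   .   .   .   .   .   .   .   .   .   .   .   .   .   .
 333     .   .   .   .   .   .   .   .   .   .   .   .   .   .   .
 327     .   .   .   .  
[... 2061 characters left out ...]
 .   .  87  84   .   .   .   .   .   .   .   .   .   .   .
 267    92  87  87  85   .   .   .   .   .   .   .   .   .   .   .
 261     .   .  83  83   .   .   .   .   .   .   .   .   .   .   .
 255     .   .   .   .   .   .   .   .   .   .   .   .   .   .   .
 249     .   .  85  78  78   .   .   .   .   .   .   .   .   .   .
 243     .   .  85  82   .   .   .   .   .   .   .   .   .   .   .
 237     .   .   .   .   .   .  67   .   .   .   .   .   .   .   .
 231     .   .   .   .   .   .   .   .   .   .   .   .   .   .   .
 225     .   .   .   .   .   .   .   .   .   .   .   .   .   .   .
 219     .   .   .   .   .   .   . 247 242   .   .   .   .   .   .
([12.49, 0.03, 0.44], np.float64(0.0))
```

The side view numbers show the four balls packed in a row along the scoop's near side, 25 mm off its middle. I can't tilt the tool, so I'll pour by inertia: a short run forward over the dish, then a quick pull back.

>>> step_arm:
  plan:
    - [[0, 0.4, 0.1, 0, 0], [0, 1.0, 0.3, 0, 0], [0, 1.4, 0.4, 0, 0], [0, 1.5, 0.4, 0, 0], [0.8, 1.5, 0.4, 0, 0], [3.0, 1.5, 0.4, 0, 0], [7.0, 1.5, 0.4, 0, 0], [11.0, 1.5, 0.4, 0, 0], [7.0, 1.5, 0.4, 0, 0], [3.0, 1.5, 0.4, 0, 0], [-1.0, 1.5, 0.4, 0, 0], [-2.5, 1.5, 0.4, 0, 0]]

```text
t: 22.17
position: [0.5242, 0.1233, 0.0803]
eef_rot: [3.142, 0.001, 1.677]
ft_force: [-0.9, 0.7, -1.6]
finger_gap: 0.0169
finger_force: 61.3
```

```bash
cat >> h.py <<'E'
def chk():
    s,t=scoopv();y=tl(r.get_state()['position']);asc(s,x0=y[0]-.04,x1=y[0]+.05,y0=y[1]+.03,y1=y[1]+.16)
    print('dish',balls(t,(130,240,280,390)),rect(crop(cloud(t),130,240,280,390,.038,.05)))
E
python3 -c "
from h import *
chk()"
```

```text
[0.5242 0.1233 0.0803] tl [-0.0298  0.1576] F [-0.9  0.7 -1.6] T [-0.18 -0.01 -0.  ] 96.1
side 502 [(np.float64(0.04), np.float64(0.002)), (np.float64(0.05), np.float64(-0.02)), (np.float64(0.06), np.float64(-0.025)), (np.float64(0.07), np.float64(-0.023)), (np.float64(0.08), np.float64(-0.022)), (np.float64(0.09), np.float64(-0.02)), (np.float64(0.1), np.float64(-0.018)), (np.float64(0.11), np.float64(-0.017)), (np.float64(0.12), np.float64(-0.015)), (np.float64(0.13), np.float64(-0.013)), (np.float64(0.14), np.float64(-0.014))]
top 287 [(np.float64(0.04), np.float64(-0.078)), (np.float64(0.05), np.float64(-0.025)), (np.float64(0.06), np.float64(-0.023)), (np.float64(0.07), np.float64(-0.02)), (np.float64(0.08), np.float64(-0.019)), (np.float64(0.09), np.float64(-0.017)), (np.float64(0.1), np.float64(-0.017))]
 318     .   .   .   .   .   .   .   .   .   .   .   .   .   .   .   .
 312     .   .   .   .   .   .   .   .   .   .   .   .   .   .   .   .
 306     .   .   .   .   .   .   .   .   .   .   .   .   .   .   .   .
 300     .   .   .   .   .   .   .   .   .   .   .   .   .   .  
[... 787 characters left out ...]

 228     .   .   .   .   .   .   .   .   .   .   .   .   .   .   .   .
 222     .   .   .   .   .   .   .   .   .   .   .   .   .   .   .   .
 216     .   .   .   .   .   .   .   .   .   .   .   .   .   .   .   .
 210     .   .   .   .   .   .   .   .   .   .   .   .   .   .   .   .
 204     .   .   .   .   .   .   .   .   .   .   .   .   .   .   .   .
 198     .   .   .   .   .   .   .   .   .   .   .   .   .   .   .   .
 192     .   .   .   .   .   .   . 234 212   .   .   .   .   .   .   .
dish [(np.int32(9), [143.9, 200.7], [0.53, 0.314]), (np.int32(51), [125.5, 203.3], [0.517, 0.366]), (np.int32(153), [117.2, 218.0], [0.473, 0.383])] (array([483. , 377.6]), array([156.5, 158.2]), 37.38)
```

All four balls are in the dish (three clustered near (117,218), one at (125,203)), and the dish hasn't moved. Now I return the scoop to where it came from.

>>> step_arm:
  plan:
    - [[-2, 0, -4, 0, 0], [-5, 0, -8, 0, 0], [-9, 0, -8, 0, 0], [-13, 0, -8, 0, 0], [-17, 0, -8, 0, 0], [-21, 0, -8, 0, 0], [-25, 0, -8, 0, 0], [-29, 0, -8, 0, 0], [-33, 0, -8, 0, 0], [-37, 0, -8, 0, 0], [-40, 0, -8, 0, 0], [-40, 0, -8, 0, 0]]

```text
t: 23.27
position: [0.5667, -0.2765, 0.1596]
eef_rot: [-3.141, 0.001, 1.673]
ft_force: [1.1, -0.3, -1.5]
finger_gap: 0.0169
finger_force: 61.3
```

```bash
python3 -c "
from h import *
print(r.get_state()['position'],to(.532,-.376,.12,174))"
```

```text
[ 0.56674315 -0.27650559  0.15959757] ([-9.54, -4.47, 3.97], np.float64(-78.1))
```

>>> step_arm:
  plan:
    - [[-9.5, -4.5, 0, -78, 0], [-9.5, -4.5, 0, -78, 0], [-9.5, -4.5, 0, -78, 0], [-9.5, -4.5, 0, -78, 0], [-9.5, -4.5, 0, -78, 0], [-9.5, -4.5, 0, -78, 0], [-9.5, -4.5, 0, -78, 0], [-9.5, -4.5, 2, -78, 0], [-9.5, -4.5, 4, -78, 0], [-9.5, -4.5, 6, -78, 0], [-9.5, -4.5, 8, -78, 0], [-9.5, -4.5, 8, -78, 0]]

```text
t: 24.27
position: [0.5311, -0.3692, 0.0762]
eef_rot: [3.138, -0.004, 3.045]
ft_force: [-1.4, 1.1, -1.9]
finger_gap: 0.017
finger_force: 61.2
```

>>> step_arm:
  plan:
    - [[0, 0, 1.5, 0, 0], [0, 0, 3, 0, 0], [0, 0, 4.0, 0, 0], [0, 0, 4.5, 0, 0], [0, 0, 4.7, 0, 0], [0, 0, 4.7, 0, 0]]

```text
t: 24.77
position: [0.5319, -0.3713, 0.0335]
eef_rot: [3.142, 0.0, 3.037]
ft_force: [0.2, -0.0, -1.5]
finger_gap: 0.017
finger_force: 61.4
```

>>> step_arm:
  plan:
    - [[0, 0, 0.3, 0, 0], [0, 0, 0.6, 0, 0], [0, 0, 0.6, 0, 0], [0, 0, 0.6, 0, 60], [0, 0, 0.6, 0, 60], [0, 0, 0.6, 0, 60], [0, 0, 0.6, 0, 60], [0, 0, -1, 0, 60], [0, 0, -4, 0, 60], [0, 0, -8, 0, 60], [0, 0, -12, 0, 60], [0, 0, -12, 0, 60]]

```text
t: 25.77
position: [0.5336, -0.3731, 0.162]
eef_rot: [-3.135, 0.009, 3.038]
ft_force: [0.2, -0.5, 2.1]
finger_gap: 0.0511
finger_force: 0.0
```

>>> step_arm:
  plan:
    - [[-4, 12, -3, 0, 60], [-4, 12, -3, 0, 60], [-4, 12, -3, 0, 60], [-4, 12, -3, 0, 60], [-4, 20, -3, 0, 60], [-4, 20, -3, 0, 60], [-4, 20, -3, 0, 60], [-4, 20, -3, 0, 60]]

```text
t: 26.43
position: [0.5925, -0.1749, 0.1835]
eef_rot: [-3.142, 0.001, 3.041]
ft_force: [0.6, -0.4, 0.8]
finger_gap: 0.0515
finger_force: 0.0
```

```bash
python3 -c "
from h import *
t=snap('top','e.png');s=snap('side','es.png')
cv2.imwrite('pics/eb.png',cv2.resize(cv2.imread('pics/e.png'),(800,600)))
print(balls(t,(130,240,280,390)),rect(crop(cloud(t),130,240,280,390,.038,.05)),rect(crop(cloud(t),315,515,235,375,.058,.072)))
C=cloud(s).reshape(-1,3);m=(abs(C[:,0]-.445)<.025)&(abs(C[:,1]+.367)<.02);print(m.sum(),np.percentile(C[m,2],[5,50,95]).round(4))"
```

```text
[(np.int32(155), [114.5, 214.0], [0.484, 0.392]), (np.int32(50), [121.7, 223.0], [0.46, 0.368])] (array([482.8, 377.7]), array([156.6, 157.5]), 51.38) (array([570.3, -30. ]), array([209.8, 309.3]), 6.14)
107 [-0.0055 -0.0019  0.0015]
```

View pics/eb.png

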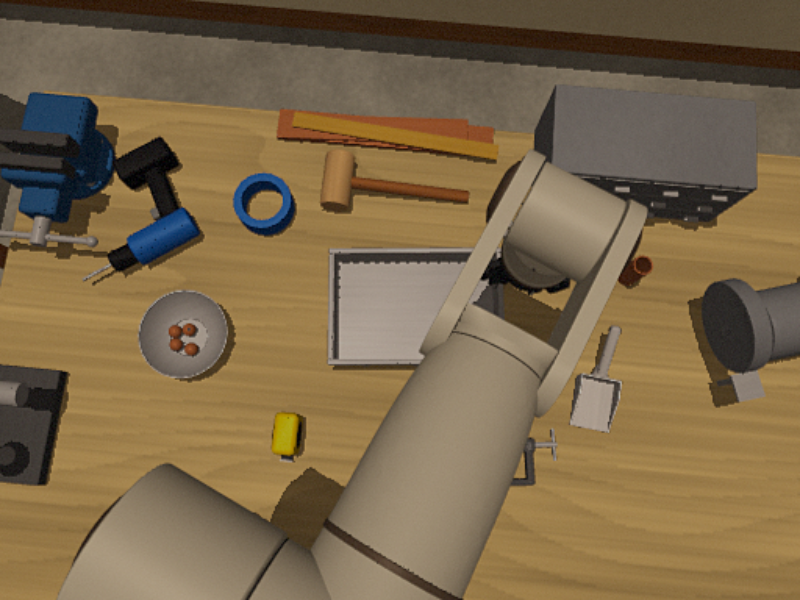

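The picture shows four balls in the dish around (183,341), the scoop flat at (597,402), and the tote empty and in place. I'll let the balls settle and check that they are still.

>>> step_arm:
  plan:
    - [[0, 0, -1, 0, 60], [0, 0, -1, 0, 60], [0, 0, -1, 0, 60], [0, 0, -1, 0, 60], [0, 0, -1, 0, 60], [0, 0, -1, 0, 60], [0, 0, -1, 0, 60], [0, 0, -1, 0, 60], [0, 0, -1, 0, 60], [0, 0, -1, 0, 60], [0, 0, -1, 0, 60], [0, 0, -1, 0, 60]]

```text
t: 27.53
position: [0.5922, -0.1767, 0.1931]
eef_rot: [3.142, -0.0, 3.038]
ft_force: [-0.2, -0.3, 0.6]
finger_gap: 0.0507
finger_force: 0.0
```

```bash
python3 -c "
from h import *
for i in range(4): print(balls(snap('top'),(130,240,280,390)))
C=cloud(snap('top'));print('bowl z',np.percentile(crop(C,585,610,385,420,-.01,.1)[:,2],[5,50,95]))
P=crop(C,578,616,385,425,-.01,.012);print(np.degrees(np.linalg.lstsq(np.c_[P[:,:2],np.ones(len(P))],P[:,2],rcond=None)[0][:2]))"
```

```text
[(np.int32(6), [145.2, 203.2], [0.523, 0.31]), (np.int32(153), [114.6, 213.9], [0.484, 0.392]), (np.int32(49), [121.8, 223.1], [0.46, 0.367])]
[(np.int32(49), [120.5, 210.5], [0.495, 0.377]), (np.int32(104), [111.8, 215.6], [0.478, 0.399]), (np.int32(49), [121.8, 223.1], [0.46, 0.367]), (np.int32(6), [143.3, 226.7], [0.456, 0.305])]
[(np.int32(49), [120.5, 210.5], [0.495, 0.377]), (np.int32(103), [111.8, 215.6], [0.478, 0.399]), (np.int32(9), [147.4, 213.8], [0.493, 0.299]), (np.int32(51), [121.8, 223.0], [0.46, 0.367]), (np.int32(10), [145.0, 220.9], [0.472, 0.303]), (np.int32(9), [138.7, 231.4], [0.441, 0.316]), (np.int32(12), [130.5, 238.5], [0.419, 0.336])]
[(np.int32(49), [120.5, 210.5], [0.495, 0.377]), (np.int32(103), [111.8, 215.6], [0.478, 0.399]), (np.int32(8), [146.5, 217.0], [0.484, 0.3]), (np.int32(51), [121.9, 223.1], [0.46, 0.367]), (np.int32(16), [134.9, 234.7], [0.431, 0.325])]
bowl z [-0.00245999  0.00181063  0.00563156]
[-0.30482564 -1.15486118]
```

The balls are still, the scoop is flat, and everything else is where it stood.

```bash
python3 -c "
from rig import r
print(r.sign_off())"
```

```text
the job is handed in; nothing more can be done
None
```

Job handed in at about 28 s of the 72 s: by the last camera check all four balls lay still in the dish, the scoop flat on the bench clear of tote and dish, and tote and dish about where they stood; no verdict was returned.

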